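Shut the tagged water valve in the bench service box

TASK

Shut off the tagged water valve in the steel service box on the lab bench: slide the box's cover plate to the robot's left along its guides, right back to its stop, by pushing it, then push the lever handle that carries the round tag disc clockwise until it is fully shut against its stop, square across its pipe. Do not lift or tip the cover, leave it open, and do not disturb the untagged lever or the jars and the wrench around the box.

Things in the scene. Friction and masses are not known exactly. Their poses are not given: they have to be found in the camera images.
- service_box: Grey sheet-steel service box screwed to the bench, 220 (x) x 543 (y) x 112 mm high, turned up to 0.32 rad either way. Origin on the bench under its middle (outer ends at y = -269 and +274 mm); x away from the robot, y along the box to the left, z up. Right half: open valve bay. Left half (y 4 to 270): flat deck 97 mm high. Side and end walls rise 12 mm above the cover's rims as its guides and stops.
- bay_centre (a point): Middle of the valve bay's mouth, level with the rims on which the cover rides (100 mm above the bench; 14 mm wide, along both long sides), at box (0, -130) mm. The bay reaches 135 mm to its right and 130 mm to its left along box y, and is 180 mm wide (box x) between the rims. The valves stand in it at box (0, -200) and (0, -90) mm; which one is tagged varies.
- cover: Loose aluminium cover plate, 204 (x) x 266 (y) x 4 mm, about 0.55 kg, lying on the rims between the guides with 2 mm play on each side; slides along box y with about 2 to 8 N. Origin in the middle of its underside, axes as the box's. Starts over the bay (origin at box y = -130 to -105 mm); against its open (left) stop, over the deck, its origin lies at box y = +137 mm.
- cover_pull (a point): Middle of the right-hand (-y) face of the cover's pull, an upright strip across the plate: 130 mm long (box x), 4 mm thick, rising 24 mm above the plate's upper face. This point is 12 mm above the plate's upper face and 77 mm to the right (-y) of the plate's middle; to its right lie 56 mm of bare plate. Push here towards +y to slide the cover left.
- tagged_lever (a joint): Angle of the tagged valve's lever, rad: 0 = open, lever along its pipe, pointing to the box's -x (towards the robot); grows clockwise seen from above; 1.571 = fully shut against its stop, lever pointing along the box's +y. Starts at 0 to 0.2. Stiff: about 0.3 N m, some 6 N at the tag; stays where it is left.
- tagged_handle (a point): Point in the tagged lever 57 mm from the stem axis, 73 mm above the bench. The lever is a steel bar 16 mm wide ending 74 mm from the stem axis, its sides 66 to 80 mm above the bench. On it, centred over this point, lies the tag: a plain round steel disc, 34 mm across and 3 mm thick, overhanging the bar 9 mm each side. The other lever has no disc.
- tagged_stem (a point): Point on the upright stem axis of the tagged valve, 73 mm above the bench, about which its lever turns. Below the levers lie the valve bodies (tops 56 mm above the bench) on copper pipes along box x (tops 49 mm above the bench) that leave through the back wall and end 137 mm behind the box's middle line.
- plain_lever (a joint): Angle of the other, untagged valve's lever, same meaning as for tagged_lever; starts at 0 to 0.2 rad and is to stay as it is.
- plain_handle (a point): Point in the untagged lever 57 mm from its stem axis, 73 mm above the bench. Same bar as the tagged lever, without the disc.
- jar_a: Loose specimen jar with screw cap, 66 mm across, 115 mm tall, standing on the bench in front of the box's left half; origin in the middle of its underside, z up. Not to be disturbed.
- jar_b: A second jar like jar_a, off the box's right-hand end. Not to be disturbed.
- wrench: Loose steel wrench 160 mm long lying on the bench in front of the valve bay, roughly parallel to it; x along it. Not to be disturbed.

How it is judged:
By the outcome, as a careful person would: the job done as asked, in the order asked, and still so for the second after the job is handed in, with the robot touching nothing.
It also fails if it takes over 51 s, if anything falls off the work surface, if the arm or the gripper's body presses on something with over 40 N, if the wrist force passes 120 N, or if a joint passes its speed limit or range.

ROBOT

A 6-joint arm with a two-finger parallel gripper is mounted at the origin on the work surface. World frame = base frame: x ahead of the robot, y to its left, z up, the work surface at z = 0. Lengths are in m, angles in degrees, forces in N, time in s.
With the tool pointing down it reaches from about 0.4 to 0.825 m from the base axis. Payload 7 kg.
Tool frame: the origin (TCP) lies on the centre line of the jaws, within the pads' length; the fingertips stand 22 mm ahead of it and the grasp point (between the pads) lies 3 mm ahead of it; z points along the fingers, y is the line along which they close (so a half turn about z gives the same grasp; the last joint's range is limited). The gripper opens to 88 mm and grips with 3 to 60 N. Pads are 19 mm wide; open, the fingers measure 130 mm over their backs; the gripper's body (78 mm by 193 mm) begins 47 mm behind the grasp point.
Start: joints at [82.053, 20.546, 0.682, 0, -70.136, -16.507], TCP at [0.279, 0.614, 0.249] pointing down, gripper open.
Joint ranges: [-176.03, 176.03], [-82.01, 121.73], [-58.28, 71.71], [-173.87, 95.51], [-174.79, -0.11], [-173.66, 173.66]. Speed limits (degrees/s): [136.94, 136.94, 172.46, 180, 180, 180].

INTERFACE

Orientations are given as [roll, pitch, yaw] about the fixed x, y, z axes, in that order (R = Rz(yaw) Ry(pitch) Rx(roll)).
In Python, from plant import get_state, cams, r gives the robot as it stands.
- The arm moves only by the tool apply_moves, never from a script. Its argument "targets" is a list of rows, each an object with "dp": the shift along the world's x, y, z in m, a list of three; "yaw": the turn about the world's z in degrees. In form: [{"dp": [x, y, z], "yaw": yaw}, ...]. A call has 1 to 20 rows; each row is the pose to reach, as a shift and turn from the pose commanded when the call began; what a row does not reach only later rows make up. A row lasts 1/12 s, in which the tool goes at most 41.7 mm and 7.16 degrees, less where a joint would pass 70% of its speed; a pose out of reach is approached as far as the arm can. A call with a gripper value outside its range is refused whole. "grip" is the gripper command: -1 is fully open, 1 is shut, values between are in proportion, set as the call begins (left out, the last holds). The fingers move at their own pace and stop on an object; "squeeze" is the grip in N (left out, the last holds). Time passes only in rows, so rows that repeat a pose let the fingers close. It gives the time, the measured TCP pose, the force, the opening and the grip force at its end, in the units of the state.
- get_state(): the state, without advancing time (a new reading comes with each control period).
- cams.capture(name): name is "scene" or "top" or "wrist"; returns a dict with "image" (384x512x3 uint8, red, green, blue), "range_z" (384x512 float32, m along the optical axis (not along the pixel's ray), 0 where there is no reading), "fx", "fy", "cx", "cy" (pixels), "k1" (the pictures are not rectified: a ray, as slopes to the right and down, at radius r is drawn at 1 + k1 r^2 times it, then the intrinsics apply), "R" (3x3) and "t" (3): a world point X has camera coordinates R X + t; the wrist camera has in their place "T_tool_cam" (4x4, takes a point from camera to tool coordinates, whose origin is the TCP and whose axes are the flange's). Camera axes: x right, y down, z forward; pixel columns grow to the right and rows downward; lengths in m; the calibration is good to about 2 mm. A picture is of the moment at which its call begins: read the wrist's pose just before it.
- r.close_job(): hands the job in; it is judged then, once.
The state is a dict: "time_s": time; "joints": joint angles; "qd": joint speeds; "joint_torque": joint torques, N m; "tcp_pos": TCP position; "eef_rot": TCP orientation; "contact_force": force on the tool from outside, world axes, zero at the start; "moment": the same for the moment, N m; "gripper_width": finger opening in m; "gripper_force": force on a finger pad.
Only numpy, scipy, OpenCV 4.12 (cv2) and the standard library are available. Lean on these libraries where they do the work, as an engineer would, in place of code of your own. Each camera call takes 0.05 s, during which the arm holds its last target. There are 200 camera calls.

## Working session

There is one attempt and no reset: what is moved stays moved. The work goes in short steps, Python scripts to look and compute and a tool call to move; the robot and the scene stay as the last step left them, time stands still between calls to the robot, and variables do not carry over. Pictures are saved under pics/ and viewed, at most 10 in all, crops included, and the job is handed in when it is done.

Besides the shell and the picture viewer there is one more tool, called after "Emit:" as a command line: name --argument value ..., lists and objects as JSON in quotes. apply_moves: Moves the arm, as the interface text tells. Its arguments: {"type":"object","properties":{"targets":{"type":"array","items":{"type":"object","properties":{"dp":{"type":"array","items":{"type":"number"}},"yaw":{"type":"number"}}}},"grip":{"type":"number"},"squeeze":{"type":"number"}},"required":["targets"]}

```bash
mkdir -p pics; ls
cat > h.py <<'E'
import numpy as np, cv2
from plant import get_state, cams, r
def pts(c):
    """world points (H,W,3) for fixed camera, from range"""
    h,w=c["range_z"].shape; v,u=np.mgrid[0:h,0:w]
    return unproj(c,u,v,c["range_z"])
def slopes(c,u,v):
    x=(np.asarray(u,float)-c["cx"])/c["fx"]; y=(np.asarray(v,float)-c["cy"])/c["fy"]
    a,b=x,y
    for _ in range(8):
        k=1+c["k1"]*(a*a+b*b); a,b=x/k,y/k
    return a,b
def pose(c,T=None):
    if "R" in c: return c["R"].T, -c["R"].T@c["t"]
    M=T@c["T_tool_cam"]; return M[:3,:3],M[:3,3]
def unproj(c,u,v,z,T=None):
    a,b=slopes(c,u,v); R,o=pose(c,T)
    return np.stack([a*z,b*z,z+0*a],-1)@R.T+o
def plane(c,u,v,h,T=None):
    a,b=slopes(c,u,v); R,o=pose(c,T)
    d=np.stack([a,b,1+0*a],-1)@R.T
    return o+d*((h-o[2])/d[...,2])[...,None]
def toolT():
    from scipy.spatial.transform import Rotation as Ro
    s=get_state(); T=np.eye(4); T[:3,:3]=Ro.from_euler('xyz',s["eef_rot"],degrees=True).as_matrix(); T[:3,3]=s["tcp_pos"]; return T
def save(c,n): cv2.imwrite("pics/"+n,c["image"][...,::-1])
E
python3 - <<'E'
from h import *
print(get_state())
a=cams.capture("top");b=cams.capture("scene")
np.save("top.npy",a,allow_pickle=True)
np.save("scene.npy",b,allow_pickle=True)
save(a,"top.png");save(b,"scene.png")
for c in(a,b): print(c["R"],c["t"],c["fx"],c["k1"],pose(c)[1])
E
```

```text
pics
{'time_s': 0.0, 'joints': array([ 8.20529351e+01,  2.05901961e+01,  6.32196983e-01, -1.99866784e-02,
       -7.01351601e+01, -1.65075965e+01]), 'qd': array([ 0.06677369,  0.09360986,  0.02568711, -0.0013184 ,  0.01563055,
       -0.03869676]), 'joint_torque': array([ 9.32959629e-04, -5.82719707e+01,  2.93070710e+01,  6.99750736e+00,
        6.99098004e-03, -1.50454903e-04]), 'tcp_pos': array([0.27925763, 0.61401468, 0.24762508]), 'eef_rot': array([ 1.79905342e+02, -8.45877947e-03, -2.44614612e+01]), 'contact_force': array([-0.76013786,  0.07418656,  0.43053168]), 'moment': array([-0.00982975, -0.00470863, -0.03107769]), 'gripper_force': 0.0, 'gripper_width': 0.08789317673007338}
[[ 0.02778427 -0.99862167  0.04452852]
 [-0.99094552 -0.0333697  -0.13005165]
 [ 0.1313583  -0.04051195 -0.99050683]] [-0.03952655  0.57577855  0.92434799] 354.1440760458512 0.008328737859640362 [0.45024261 0.01718862 0.992214  ]
[[-0.7812003   0.62420792  0.00951689]
 [ 0.50850821  0.64509671 -0.57032414]
 [-0.36214016 -0.44069798 -0.8213646 ]] [ 0.44608352 -0.23699535  1.08416389] 381.79683324647743 -0.02391512549164952 [0.86161394 0.35222489 0.75108434]
```

View pics/top.png

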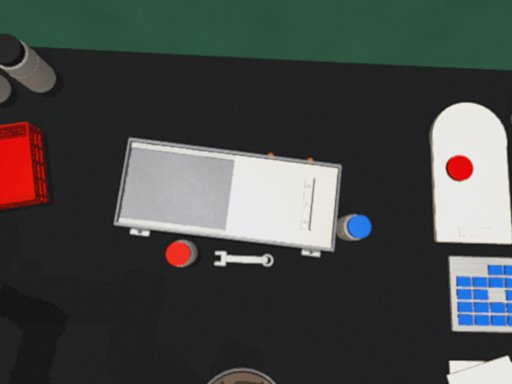

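View pics/scene.png

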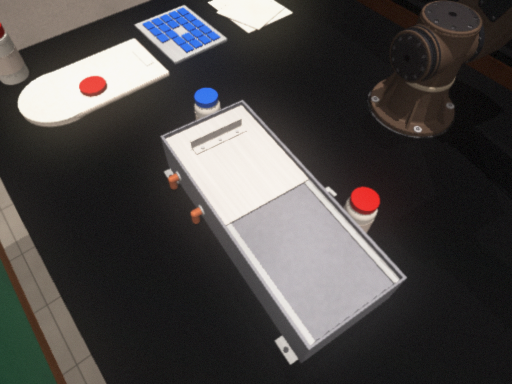

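The top view shows the box with corners near (129,139), (341,165), (333,250) and (115,225). The pull is at (311,180)–(309,230), jar_b at (358,227), jar_a at (181,253) and the wrench at (245,259). The scene view agrees.

Run:
```python
from h import *
a=np.load("top.npy",allow_pickle=True).item(); b=np.load("scene.npy",allow_pickle=True).item()
P=pts(a); ok=a["range_z"]>0
# box top rim by height
m=(ok&(P[...,2]>0.085)&(P[...,2]<0.125)).astype(np.uint8)
m[:, :105]=0; m[:,343:]=0; m[240:, :300]=0; m[:130]=0
m=cv2.morphologyEx(m,cv2.MORPH_OPEN,np.ones((3,3)))
cs,_=cv2.findContours(m,0,1); c=max(cs,key=cv2.contourArea); 
w=plane(a,c[:,0,0],c[:,0,1],0.112)[:,:2]
rc=cv2.minAreaRect((w*1000).astype(np.float32)); print("depthmask",rc,cv2.boxPoints(rc).round())
q=plane(a,[129,341,333,115],[139,165,250,225],0.112); print("corners",q.round(3))
print("pull top ends",plane(a,[311,309],[178,230],0.128).round(3))
print("seam",plane(a,[235,227],[156,230],0.104).round(3), "pull depth",P[[185,200,215],[312,311,310]].round(3))
hsv=cv2.cvtColor(a["image"],cv2.COLOR_RGB2HSV)
for n,u,v in(("jarb",358,227),("jara",181,253)):
    mm=((hsv[...,1]>150)&(hsv[...,2]>80)).astype(np.uint8); k,l,s,ce=cv2.connectedComponentsWithStats(mm); i=l[v,u]; print(n,s[i],plane(a,*ce[i],0.115).round(3))
hsv=cv2.cvtColor(b["image"],cv2.COLOR_RGB2HSV)
print("scene corners",plane(b,[241,164,302,404],[102,138,350,276],0.112).round(3))
print("scene pull top ends",plane(b,[191,242],[148,122],0.128).round(3), "seam",plane(b,[305,232],[183,221],0.104).round(3))
```

```text
depthmask ((570.5478515625, 45.80128479003906), (545.401123046875, 222.5155487060547), 84.725830078125) [[ 435. -216.]
 [ 656. -236.]
 [ 706.  307.]
 [ 485.  328.]]
corners [[ 0.701  0.305  0.112]
 [ 0.655 -0.235  0.112]
 [ 0.438 -0.214  0.112]
 [ 0.484  0.323  0.112]]
pull top ends [[ 0.615 -0.154  0.128]
 [ 0.485 -0.15   0.128]]
seam [[0.67  0.037 0.104]
 [0.48  0.051 0.104]] pull depth [[ 0.601 -0.162  0.105]
 [ 0.562 -0.158  0.11 ]
 [ 0.523 -0.155  0.116]]
jarb [348 214  24  25 456] [ 0.5   -0.281  0.115]
jara [165 242  26  24 486] [0.42  0.169 0.115]
scene corners [[ 0.444 -0.212  0.112]
 [ 0.651 -0.226  0.112]
 [ 0.714  0.298  0.112]
 [ 0.488  0.32   0.112]]
scene pull top ends [[ 0.626 -0.15   0.128]
 [ 0.493 -0.144  0.128]] seam [[0.483 0.058 0.104]
 [0.657 0.037 0.104]]
```

Emit:
apply_moves --targets '[{"dp": [0.012,-0.03,0],"yaw": -3},{"dp": [0.024,-0.07,0],"yaw": -7},{"dp": [0.036,-0.11,0],"yaw": -11},{"dp": [0.05,-0.15,0],"yaw": -15},{"dp": [0.063,-0.19,0],"yaw": -19},{"dp": [0.076,-0.23,0],"yaw": -23},{"dp": [0.09,-0.27,0],"yaw": -27},{"dp": [0.105,-0.31,0],"yaw": -31},{"dp": [0.12,-0.35,0],"yaw": -35},{"dp": [0.135,-0.39,0],"yaw": -39},{"dp": [0.15,-0.43,0],"yaw": -43},{"dp": [0.165,-0.47,0],"yaw": -47},{"dp": [0.18,-0.51,0],"yaw": -51},{"dp": [0.195,-0.55,0],"yaw": -55},{"dp": [0.21,-0.59,0],"yaw": -59},{"dp": [0.224,-0.63,0],"yaw": -63},{"dp": [0.238,-0.67,0],"yaw": -67},{"dp": [0.25,-0.71,0],"yaw": -70},{"dp": [0.26,-0.745,0],"yaw": -71},{"dp": [0.265,-0.77,0],"yaw": -71}]' --grip 1 --squeeze 10

```text
time_s: 1.77
tcp_pos: [0.5448, -0.1584, 0.2481]
eef_rot: [180.0, -0.0, -95.6]
contact_force: [1.0, 0.7, -0.3]
gripper_width: 0.0008
gripper_force: 0.0
```

Emit:
apply_moves --targets '[{"dp": [0.003,-0.012,0],"yaw": 0},{"dp": [0.005,-0.024,0],"yaw": 0},{"dp": [0.005,-0.025,0],"yaw": 0},{"dp": [0.005,-0.025,0],"yaw": 0}]'

```text
time_s: 2.1
tcp_pos: [0.5492, -0.1805, 0.2482]
eef_rot: [180.0, 0.0, -95.5]
contact_force: [-0.2, 0.4, 0.2]
gripper_width: 0.0002
gripper_force: 0.0
```

Run:
```python
from h import *
T=toolT(); c=cams.capture("wrist"); c["Tw"]=T; np.save("w1.npy",c,allow_pickle=True); save(c,"w1.png"); print(T.round(3))
```

```text
[[-0.096 -0.995 -0.001  0.549]
 [-0.995  0.096  0.    -0.181]
 [-0.     0.001 -1.     0.248]
 [ 0.     0.     0.     1.   ]]
```

View pics/w1.png

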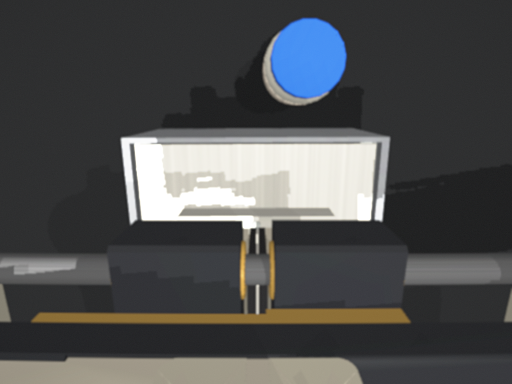

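The wrist view shows the pull's top edge at row 211 (columns 180–333), the end wall at row about 138, and the jar_b cap at (308,58).

Run:
```python
from h import *
c=np.load("w1.npy",allow_pickle=True).item(); T=c["Tw"]
W=lambda u,v,h: plane(c,u,v,h,T)[:,:2].round(4)
print("cam",pose(c,T)[1])
pull=W([180,333],[209,209],.128); end=W([124,388],[138,138],.112); jar=W([308],[58],.115)
print(pull,end,jar, np.hypot(*(pull[0]-pull[1])),np.hypot(*(end[0]-end[1])))
ey=np.array([.0917,.9958]);o=np.array([.5703,.0433])
for p in(*pull,*end,*jar): print(((p-o)@[ey[1],-ey[0]]).round(4),((p-o)@ey).round(4))
```

```text
cam [ 0.54188164 -0.24940998  0.3845986 ]
[[ 0.612  -0.1746]
 [ 0.488  -0.1626]] [[ 0.6528 -0.2347]
 [ 0.4373 -0.2138]] [[ 0.4996 -0.2809]] 0.1245792920191795 0.21651110826006137
0.0615 -0.2132
-0.0631 -0.2126
0.1076 -0.2693
-0.1089 -0.2682
-0.0407 -0.3293
```

Emit:
apply_moves --targets '[{"dp": [-0.001,-0.009,-0.02],"yaw": 0},{"dp": [-0.001,-0.009,-0.05],"yaw": 0},{"dp": [-0.001,-0.009,-0.08],"yaw": 0},{"dp": [-0.001,-0.009,-0.1],"yaw": 0},{"dp": [-0.001,-0.009,-0.11],"yaw": 0},{"dp": [-0.001,-0.009,-0.115],"yaw": 0},{"dp": [-0.001,-0.009,-0.115],"yaw": 0},{"dp": [-0.001,-0.009,-0.115],"yaw": 0}]'

```text
time_s: 2.82
tcp_pos: [0.5493, -0.1891, 0.1348]
eef_rot: [-179.9, -0.0, -95.4]
contact_force: [0.0, 0.5, 0.3]
gripper_width: 0.0004
gripper_force: 0.0
```

Emit:
apply_moves --targets '[{"dp": [0.0005,0.005,-0.002],"yaw": 0},{"dp": [0.001,0.01,-0.002],"yaw": 0},{"dp": [0.0013,0.014,-0.002],"yaw": 0},{"dp": [0.0017,0.018,-0.002],"yaw": 0},{"dp": [0.002,0.022,-0.002],"yaw": 0},{"dp": [0.0025,0.028,-0.002],"yaw": 0},{"dp": [0.003,0.035,-0.002],"yaw": 0},{"dp": [0.004,0.043,-0.002],"yaw": 0},{"dp": [0.0047,0.051,-0.002],"yaw": 0},{"dp": [0.0055,0.06,-0.002],"yaw": 0},{"dp": [0.0063,0.069,-0.002],"yaw": 0},{"dp": [0.0072,0.078,-0.002],"yaw": 0},{"dp": [0.008,0.087,-0.002],"yaw": 0},{"dp": [0.0088,0.096,-0.002],"yaw": 0},{"dp": [0.0097,0.105,-0.002],"yaw": 0}]'

```text
time_s: 4.07
tcp_pos: [0.5581, -0.0836, 0.1316]
eef_rot: [180.0, -0.0, -95.4]
contact_force: [-0.1, -3.4, 2.4]
gripper_width: 0.0006
gripper_force: 1.6
```

Emit:
apply_moves --targets '[{"dp": [0.0008,0.009,0],"yaw": 0},{"dp": [0.0017,0.018,0],"yaw": 0},{"dp": [0.0025,0.027,0],"yaw": 0},{"dp": [0.0033,0.036,0],"yaw": 0},{"dp": [0.004,0.045,0],"yaw": 0},{"dp": [0.005,0.054,0],"yaw": 0},{"dp": [0.0058,0.063,0],"yaw": 0},{"dp": [0.0066,0.072,0],"yaw": 0},{"dp": [0.0075,0.081,0],"yaw": 0},{"dp": [0.0083,0.09,0],"yaw": 0},{"dp": [0.009,0.099,0],"yaw": 0},{"dp": [0.01,0.108,0],"yaw": 0},{"dp": [0.0108,0.117,0],"yaw": 0},{"dp": [0.0116,0.126,0],"yaw": 0},{"dp": [0.0124,0.135,0],"yaw": 0},{"dp": [0.013,0.142,0],"yaw": 0},{"dp": [0.0136,0.148,0],"yaw": 0},{"dp": [0.0142,0.154,0],"yaw": 0},{"dp": [0.0147,0.16,0],"yaw": 0}]'

```text
time_s: 5.65
tcp_pos: [0.5728, 0.0759, 0.1315]
eef_rot: [180.0, -0.0, -95.5]
contact_force: [-1.3, -3.0, 2.0]
gripper_width: 0.0006
gripper_force: 1.5
```

Emit:
apply_moves --targets '[{"dp": [0.0004,0.004,0],"yaw": 0},{"dp": [0.0007,0.008,0],"yaw": 0},{"dp": [0.001,0.011,0],"yaw": 0},{"dp": [0.0012,0.013,0],"yaw": 0}]'

```text
time_s: 5.98
tcp_pos: [0.574, 0.0887, 0.1315]
eef_rot: [180.0, -0.0, -95.4]
contact_force: [-0.0, -3.3, 1.5]
gripper_width: 0.0004
gripper_force: 1.5
```

Emit:
apply_moves --targets '[{"dp": [0.0002,0.002,0],"yaw": 0},{"dp": [0.0003,0.003,0],"yaw": 0},{"dp": [0.0004,0.004,0],"yaw": 0},{"dp": [0.0005,0.005,0],"yaw": 0}]'

```text
time_s: 6.32
tcp_pos: [0.5743, 0.0916, 0.1315]
eef_rot: [180.0, -0.2, -95.5]
contact_force: [2.3, -15.1, 1.1]
gripper_width: 0.0004
gripper_force: 7.6
```

Emit:
apply_moves --targets '[{"dp": [-0.0005,-0.006,0],"yaw": 0},{"dp": [-0.001,-0.014,0],"yaw": 0},{"dp": [-0.0015,-0.022,0.005],"yaw": 0},{"dp": [-0.002,-0.025,0.03],"yaw": 0},{"dp": [-0.002,-0.025,0.06],"yaw": 0},{"dp": [-0.002,-0.025,0.09],"yaw": 0},{"dp": [-0.002,-0.025,0.12],"yaw": 0},{"dp": [-0.002,-0.025,0.14],"yaw": 0},{"dp": [-0.002,-0.025,0.15],"yaw": 0},{"dp": [-0.002,-0.025,0.15],"yaw": 0},{"dp": [-0.002,-0.025,0.15],"yaw": 0}]'

```text
time_s: 7.23
tcp_pos: [0.5723, 0.0684, 0.2813]
eef_rot: [-180.0, 0.1, -95.5]
contact_force: [0.2, -0.0, -1.6]
gripper_width: 0.0008
gripper_force: 0.0
```

Run:
```python
from h import *
T=toolT(); c=cams.capture("wrist"); c["Tw"]=T; np.save("w2.npy",c,allow_pickle=True); save(c,"w2.png"); print(T[:3,3].round(3))
a=cams.capture("top"); np.save("top2.npy",a,allow_pickle=True); save(a,"top2.png")
```

```text
[0.572 0.068 0.281]
```

View pics/w2.png

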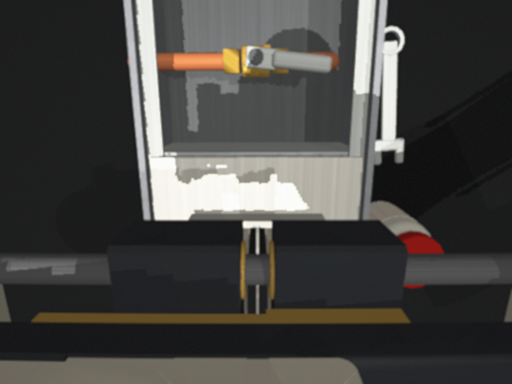

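The wrist view shows the open cover's edge at row 155. One lever is in view, stem at (257,57) and tip at (330,63), with no disc on it. I'll check the top view.

Run:
```python
from h import *
c=np.load("w2.npy",allow_pickle=True).item(); T=c["Tw"]
ey=np.array([.0917,.9958]);o=np.array([.5703,.0433])
def B(p): d=p[...,:2]-o; return np.stack([d@[ey[1],-ey[0]],d@ey],-1).round(4)
print(B(plane(c,[257,330,150,368],[57,63,155,155],.08,T)))
print("cover edge",B(plane(c,[152,362],[156,156],.104,T)))
a=np.load("top2.npy",allow_pickle=True).item()
cv2.imwrite("pics/top2c.png",cv2.resize(a["image"][125:265,210:360,::-1],None,fx=4,fy=4,interpolation=cv2.INTER_CUBIC))
```

```text
[[-0.0014 -0.0892]
 [-0.0715 -0.0836]
 [ 0.109   0.0044]
 [-0.1151  0.0053]]
cover edge [[ 0.0993  0.0019]
 [-0.1013  0.0027]]
```

View pics/top2c.png

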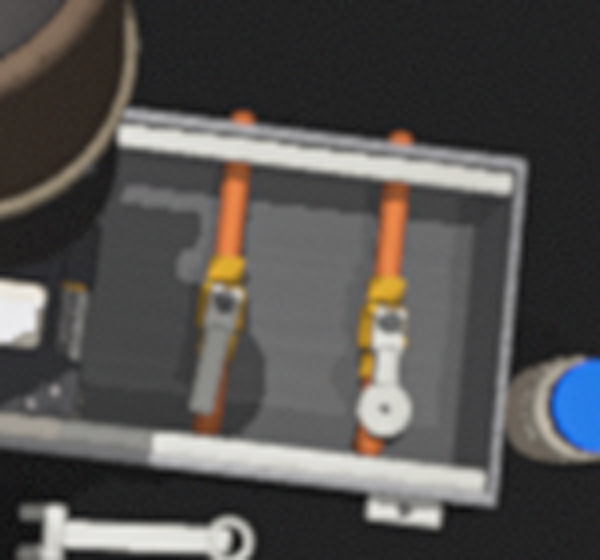

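The right-hand valve (box y -200) carries the disc, centred at crop (385,408), which is full image (306.2,227); its stem is at (307.5,205.8). The plain lever is on the left.

Run:
```python
from h import *
a=np.load("top2.npy",allow_pickle=True).item()
ey=np.array([.0917,.9958]);ex=np.array([.9958,-.0917]);o=np.array([.5703,.0433])
def B(p): d=p[...,:2]-o; return np.stack([d@ex,d@ey],-1).round(4)
q=B(plane(a,np.array([390,385,224,203])/4+210-.4,np.array([323,408,302,405])/4+125-.4,.083)); print(q)
for t in (0,1):
  pass
s=np.array([0,-.2])
def path(th,r,off): # world target of finger centre
    d=np.array([-np.cos(th),np.sin(th)]);t=np.array([np.sin(th),np.cos(th)])
    p=s+r*d-off*t; return p, o+p[0]*ex+p[1]*ey
for deg in range(-10,100,10):
    p,w=path(np.radians(deg),.05,.0265); print(deg,p.round(4),w.round(4))
```

```text
[[-0.0013 -0.1979]
 [-0.0565 -0.2002]
 [-0.0011 -0.089 ]
 [-0.0688 -0.0834]]
-10 [-0.0446 -0.2348] [ 0.5043 -0.1864]
0 [-0.05   -0.2265] [ 0.4997 -0.1777]
10 [-0.0538 -0.2174] [ 0.4967 -0.1683]
20 [-0.056  -0.2078] [ 0.4954 -0.1585]
30 [-0.0566 -0.1979] [ 0.4958 -0.1486]
40 [-0.0553 -0.1882] [ 0.4979 -0.139 ]
50 [-0.0524 -0.1787] [ 0.5017 -0.1299]
60 [-0.0479 -0.1699] [ 0.507  -0.1215]
70 [-0.042  -0.1621] [ 0.5136 -0.1142]
80 [-0.0348 -0.1554] [ 0.5214 -0.1082]
90 [-0.0265 -0.15  ] [ 0.5302 -0.1036]
```

Emit:
apply_moves --targets '[{"dp": [-0.006,-0.02,0],"yaw": 0},{"dp": [-0.016,-0.055,0],"yaw": 0},{"dp": [-0.026,-0.09,0],"yaw": 0},{"dp": [-0.036,-0.125,0],"yaw": 0},{"dp": [-0.046,-0.16,0],"yaw": 0},{"dp": [-0.056,-0.195,0],"yaw": 0},{"dp": [-0.065,-0.23,0],"yaw": 0},{"dp": [-0.072,-0.252,0],"yaw": 0},{"dp": [-0.074,-0.259,-0.01],"yaw": 0},{"dp": [-0.074,-0.259,-0.04],"yaw": 0},{"dp": [-0.074,-0.259,-0.075],"yaw": 0},{"dp": [-0.074,-0.259,-0.11],"yaw": 0},{"dp": [-0.074,-0.259,-0.13],"yaw": 0},{"dp": [-0.074,-0.259,-0.135],"yaw": 0},{"dp": [-0.074,-0.259,-0.135],"yaw": 0}]'

```text
time_s: 8.58
tcp_pos: [0.4971, -0.1903, 0.1441]
eef_rot: [179.7, -0.0, -95.4]
contact_force: [-0.5, -0.1, 1.5]
gripper_width: 0.0006
gripper_force: 0.0
```

Run:
```python
from h import *
c=cams.capture("scene"); cv2.imwrite("pics/s3.png",cv2.resize(c["image"][60:240,120:340,::-1],None,fx=3,fy=3,interpolation=cv2.INTER_CUBIC)); print(get_state()["tcp_pos"])
```

```text
[ 0.49834898 -0.1904339   0.14595212]
```

View pics/s3.png

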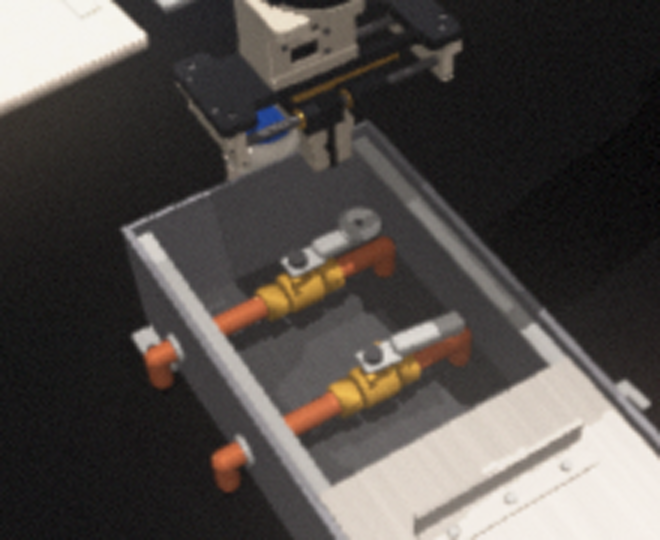

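The scene view shows the closed fingers above the bay between the end wall and the disc, with the disc at crop (358,222) and clear space to descend.

Emit:
apply_moves --targets '[{"dp": [0,-0.001,-0.015],"yaw": 0},{"dp": [0,-0.001,-0.03],"yaw": 0},{"dp": [0,-0.001,-0.042],"yaw": 0},{"dp": [0,-0.001,-0.05],"yaw": 0},{"dp": [0,-0.001,-0.052],"yaw": 0},{"dp": [0,-0.001,-0.052],"yaw": 0}]'

```text
time_s: 9.13
tcp_pos: [0.499, -0.1916, 0.0951]
eef_rot: [-180.0, -0.0, -95.4]
contact_force: [0.1, -1.0, -0.3]
gripper_width: 0.0006
gripper_force: 0.0
```

Emit:
apply_moves --targets '[{"dp": [0.0005,0.007,0],"yaw": 0},{"dp": [0.0013,0.0143,0],"yaw": 0},{"dp": [0,0.019,0],"yaw": -5},{"dp": [-0.0017,0.0237,0],"yaw": -10},{"dp": [-0.0025,0.0286,0],"yaw": -15},{"dp": [-0.003,0.0335,0],"yaw": -20},{"dp": [-0.003,0.0385,0],"yaw": -25},{"dp": [-0.0026,0.0434,0],"yaw": -30},{"dp": [-0.0018,0.0482,0],"yaw": -35},{"dp": [-0.0005,0.053,0],"yaw": -40}]'

```text
time_s: 9.97
tcp_pos: [0.4981, -0.1385, 0.0955]
eef_rot: [-179.9, -0.0, -135.7]
contact_force: [-2.1, -6.4, 0.2]
gripper_width: 0.0006
gripper_force: 2.5
```

Contact is good at about 6.7 N, pushing tangentially. Continuing, with shifts counted from the new commanded pose.

Emit:
apply_moves --targets '[{"dp": [0.0016,0.0046,0],"yaw": -5},{"dp": [0.0038,0.0091,0],"yaw": -10},{"dp": [0.0063,0.0134,0],"yaw": -15},{"dp": [0.0091,0.0175,0],"yaw": -20},{"dp": [0.0123,0.0212,0],"yaw": -25},{"dp": [0.0157,0.0248,0],"yaw": -30},{"dp": [0.0195,0.0279,0],"yaw": -35},{"dp": [0.0235,0.0308,0],"yaw": -40},{"dp": [0.0265,0.0325,0],"yaw": -43}]'

```text
time_s: 10.72
tcp_pos: [0.5231, -0.1057, 0.0949]
eef_rot: [-180.0, -0.2, -178.7]
contact_force: [-5.5, -2.3, 2.8]
gripper_width: 0.0001
gripper_force: 2.6
```

Emit:
apply_moves --targets '[{"dp": [0.0025,0.001,0],"yaw": -3},{"dp": [0.005,0.002,0],"yaw": -7},{"dp": [0.0065,0.002,0],"yaw": -7},{"dp": [0.008,0.002,0],"yaw": -7}]'

```text
time_s: 11.05
tcp_pos: [0.5304, -0.103, 0.0947]
eef_rot: [180.0, -0.2, 174.5]
contact_force: [-10.5, 5.1, 5.4]
gripper_width: 0.0005
gripper_force: 5.4
```

Emit:
apply_moves --targets '[{"dp": [0.001,0,0],"yaw": 0},{"dp": [0.002,0,0],"yaw": 0},{"dp": [0.003,0,0],"yaw": 0},{"dp": [0.003,0,0],"yaw": 0}]'

```text
time_s: 11.38
tcp_pos: [0.5308, -0.1031, 0.0943]
eef_rot: [-180.0, -0.5, 174.5]
contact_force: [-15.4, 5.9, 10.8]
gripper_width: 0.0002
gripper_force: 7.7
```

Emit:
apply_moves --targets '[{"dp": [-0.004,0.0005,0],"yaw": 0},{"dp": [-0.01,0.001,0],"yaw": 0},{"dp": [-0.018,0.001,0],"yaw": 0},{"dp": [-0.02,0.001,0.01],"yaw": 0},{"dp": [-0.02,0.001,0.04],"yaw": 0},{"dp": [-0.02,0.001,0.075],"yaw": 0},{"dp": [-0.02,0.001,0.11],"yaw": 0},{"dp": [-0.03,0.035,0.145],"yaw": 0},{"dp": [-0.04,0.07,0.17],"yaw": 0},{"dp": [-0.05,0.105,0.18],"yaw": 0},{"dp": [-0.06,0.14,0.18],"yaw": 0},{"dp": [-0.07,0.175,0.18],"yaw": 0},{"dp": [-0.07,0.21,0.18],"yaw": 0},{"dp": [-0.07,0.225,0.18],"yaw": 0},{"dp": [-0.07,0.225,0.18],"yaw": 0}]'

```text
time_s: 12.63
tcp_pos: [0.4655, 0.1238, 0.2759]
eef_rot: [179.9, 0.1, 174.7]
contact_force: [1.2, -0.3, -0.1]
gripper_width: 0.0006
gripper_force: 0.0
```

Run:
```python
from h import *
a=cams.capture("top"); np.save("top3.npy",a,allow_pickle=True)
cv2.imwrite("pics/top3c.png",cv2.resize(a["image"][125:265,160:360,::-1],None,fx=4,fy=4,interpolation=cv2.INTER_CUBIC))
```

```text
(no output)
```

View pics/top3c.png

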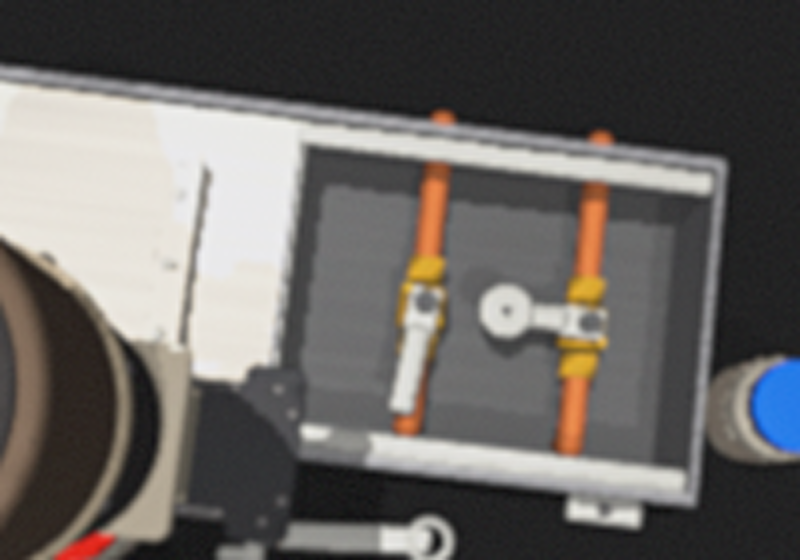

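The tagged lever now points along the box, with the disc at crop (507,311) and the stem at (590,323). The plain lever and jar_b look unchanged.

Run:
```python
from h import *
a=np.load("top3.npy",allow_pickle=True).item()
ey=np.array([.0917,.9958]);ex=np.array([.9958,-.0917]);o=np.array([.5703,.0433])
def B(p): d=p[...,:2]-o; return np.stack([d@ex,d@ey],-1).round(4)
F=lambda u,v,h:B(plane(a,np.array(u)/4+160-.4,np.array(v)/4+125-.4,h))
q=F([590,507],[323,311],.083);d=q[1]-q[0]; print(q,np.degrees(np.arctan2(d[1],-d[0])))
print("cover edge",F([304,278],[145,370],.104),"pull",F([207,183],[168,340],.128))
for u in range(1):
  b=np.load("top.npy",allow_pickle=True).item()
  for c in(b,a):
    h=cv2.cvtColor(c["image"],cv2.COLOR_RGB2HSV); m=((h[...,1]>150)&(h[...,2]>80)).astype(np.uint8)
    k,l,s,ce=cv2.connectedComponentsWithStats(m); print(ce[l[227,358]].round(2))
```

```text
[[-0.0013 -0.1979]
 [-0.0002 -0.1433]] 91.15415444289165
cover edge [[ 0.0871  0.0002]
 [-0.0578 -0.0019]] pull [[ 0.0594  0.0568]
 [-0.0483  0.0567]]
[359.7  226.02]
[359.72 226.04]
```

The lever is shut at about 90°. The cover edge reads a few mm short of nominal, so I'll push it once more, firmly, to make sure it is on its stop.

Emit:
apply_moves --targets '[{"dp": [0.01,-0.005,0],"yaw": 6},{"dp": [0.02,-0.01,0],"yaw": 13},{"dp": [0.03,-0.015,0],"yaw": 20},{"dp": [0.04,-0.02,0],"yaw": 27},{"dp": [0.05,-0.025,0],"yaw": 34},{"dp": [0.06,-0.03,0],"yaw": 41},{"dp": [0.07,-0.035,0],"yaw": 48},{"dp": [0.08,-0.04,0],"yaw": 55},{"dp": [0.09,-0.045,0],"yaw": 62},{"dp": [0.1,-0.048,0],"yaw": 69},{"dp": [0.1075,-0.05,0],"yaw": 76},{"dp": [0.1075,-0.05,0],"yaw": 83},{"dp": [0.1075,-0.05,0],"yaw": 90},{"dp": [0.1075,-0.05,0],"yaw": 90},{"dp": [0.1075,-0.05,-0.03],"yaw": 90},{"dp": [0.1075,-0.05,-0.06],"yaw": 90},{"dp": [0.1075,-0.05,-0.08],"yaw": 90},{"dp": [0.1075,-0.05,-0.08],"yaw": 90}]'

```text
time_s: 14.18
tcp_pos: [0.5704, 0.0695, 0.1906]
eef_rot: [179.6, -0.1, -95.8]
contact_force: [-1.4, -0.3, -0.4]
gripper_width: 0.0007
gripper_force: 0.0
```

Emit:
apply_moves --targets '[{"dp": [0,0,-0.02],"yaw": 0},{"dp": [0,0,-0.04],"yaw": 0},{"dp": [0,0,-0.055],"yaw": 0},{"dp": [0,0,-0.06],"yaw": 0},{"dp": [0,0,-0.06],"yaw": 0},{"dp": [0,0,-0.06],"yaw": 0},{"dp": [0.0005,0.006,-0.06],"yaw": 0},{"dp": [0.001,0.012,-0.06],"yaw": 0},{"dp": [0.0015,0.017,-0.06],"yaw": 0},{"dp": [0.0018,0.02,-0.06],"yaw": 0}]'

```text
time_s: 15.02
tcp_pos: [0.5753, 0.0915, 0.1354]
eef_rot: [-179.9, -0.0, -95.4]
contact_force: [3.2, -16.6, 5.3]
gripper_width: 0.0001
gripper_force: 8.0
```

Emit:
apply_moves --targets '[{"dp": [0.0001,0.001,0],"yaw": 0},{"dp": [0.0002,0.002,0],"yaw": 0},{"dp": [0.0003,0.003,0],"yaw": 0},{"dp": [0.0003,0.003,0],"yaw": 0}]'

```text
time_s: 15.35
tcp_pos: [0.5753, 0.0916, 0.1354]
eef_rot: [-180.0, -0.2, -95.4]
contact_force: [3.0, -14.3, 4.2]
gripper_width: 0.0006
gripper_force: 6.8
```

Emit:
apply_moves --targets '[{"dp": [0.0002,0.002,0],"yaw": 0},{"dp": [0.0004,0.004,0],"yaw": 0},{"dp": [0.0006,0.006,0],"yaw": 0},{"dp": [0.0006,0.006,0],"yaw": 0},{"dp": [0.0006,0.006,0],"yaw": 0}]'

```text
time_s: 15.77
tcp_pos: [0.5753, 0.0921, 0.1355]
eef_rot: [179.9, -0.7, -95.5]
contact_force: [6.2, -38.3, 5.4]
gripper_width: 0.0005
gripper_force: 18.7
```

At 38 N the cover does not move, so it is on its stop. Retreating now.

Emit:
apply_moves --targets '[{"dp": [-0.0005,-0.005,0],"yaw": 0},{"dp": [-0.001,-0.012,0],"yaw": 0},{"dp": [-0.002,-0.022,0],"yaw": 0},{"dp": [-0.003,-0.03,0.005],"yaw": 0},{"dp": [-0.003,-0.03,0.03],"yaw": 0},{"dp": [-0.003,-0.03,0.065],"yaw": 0},{"dp": [-0.003,-0.03,0.1],"yaw": 0},{"dp": [-0.003,-0.01,0.13],"yaw": 0},{"dp": [-0.01,0.02,0.15],"yaw": 0},{"dp": [-0.02,0.055,0.155],"yaw": 0},{"dp": [-0.03,0.09,0.155],"yaw": 0},{"dp": [-0.03,0.1,0.155],"yaw": 0},{"dp": [-0.03,0.1,0.155],"yaw": 0}]'

```text
time_s: 16.85
tcp_pos: [0.5451, 0.2026, 0.2901]
eef_rot: [-180.0, 0.1, -95.2]
contact_force: [1.0, -0.7, 0.0]
gripper_width: 0.0006
gripper_force: 0.0
```

Run:
```python
from h import *
a=cams.capture("top"); b=np.load("top3.npy",allow_pickle=True).item()
ey=np.array([.0917,.9958]);o=np.array([.5703,.0433])
# change since last look, bay area, and cover edge by gray gradient
d=cv2.absdiff(a["image"],b["image"])[150:250,250:345].max(2); print("changed px",(d>60).sum())
g=cv2.cvtColor(a["image"],cv2.COLOR_RGB2GRAY).astype(int)
for v in(165,175,185):
    u=215+np.argmin(np.diff(g[v,215:250])); p=plane(a,u+.5,v,.104)[:2]; print(u,((p-o)@ey).round(4))
print(get_state()["tcp_pos"],get_state()["contact_force"])
```

```text
changed px 12
235 -0.0009
234 -0.0017
231 0.0026
[0.54525973 0.20124287 0.28984018] [ 0.54816944  0.04131724 -0.84947963]
```

The cover is on its stop and the valve bay is unchanged since the last look, so I'm handing the job in.

```bash
python3 -c "
from h import *
print(r.close_job())"
```

```text
the job is handed in; nothing more can be done
None
```

The cover is open against its left stop (it held at 38 N), the tagged valve is shut square across its pipe at about 90°, and the job was handed in at about 17 s; the plain lever and jar_b were unmoved, while jar_a and the wrench were never touched but not re-measured.

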